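Line up a flat bar on the rail and end stop of a setting plate

ROBOT

A 7-joint arm with a two-finger parallel gripper is mounted at the origin on a cart in front of the work surface, level with it; the furniture and walls round the work are solid. World frame = base frame: x ahead of the robot, y to its left, z up, the work surface at z = 0. Lengths are in m, angles in rad, forces in N, time in s.
With the tool pointing down it reaches from about 0.425 to 0.875 m from the base axis. Payload 8.4 kg.
Tool frame: the origin (TCP) lies midway between the tips of the shut fingers; the grasp point (between the pads) lies 19 mm behind it; z points along the fingers, y is the line along which they close (so a half turn about z gives the same grasp; the last joint's range is limited). The gripper opens to 85 mm and grips with 20 to 120 N. Pads are 22 mm wide; open, the fingers measure 114 mm over their backs; the gripper's body (76 mm by 85 mm) begins 54 mm behind the grasp point. The pads swing forward as they close: fully open they stand 13 mm farther back than shut.
Start: joints at [1.007, 0.333, 0.04, 1.465, -0.013, 1.343, -0.059], TCP at [0.291, -0.581, 0.231] pointing down, gripper open.
Joint ranges: [-2.58, 2.58], [-0.38, 2.09], [-1.3, 1.39], [0.25, 2.4], [-1.5, 4.64], [0.08, 2.09], [-2.65, 2.65]. Speed limits (rad/s): [2.22, 2.22, 2.79, 2.79, 3.14, 3.14, 3.14].

INTERFACE

Orientations are given as a 3x3 rotation matrix whose columns are the frame's x, y, z axes.
In Python, from plant import ctrl gives the robot as it stands.
- The arm moves only by the tool send_rows, never from a script. Its argument "commands" is a list of rows, each a list of 3 entries, a list of its own where there are three numbers: the closure in counts, from 0 (fully open) to 255 (shut), then the shift along the tool's x, y, z as a fraction of full scale, then the turn, a rotation vector about the tool's x, y, z as a fraction of full scale. A call has 1 to 10 rows; each row is the pose to reach, as a shift and turn from the pose commanded when the call began, along the tool's axes at that moment; what a row does not reach only later rows make up. Full scale, the value 1, is 300 mm for a shift and 90 degrees for a turn. A row lasts 1/8 s, in which the tool goes at most 62.5 mm and 10.7 degrees, less where a joint would pass 70% of its speed; a pose out of reach is approached as far as the arm can. A call with a number of a shift or a turn outside -1 to 1 is refused whole. A call with a gripper value outside its range is refused whole. The fingers move at their own pace and stop on an object; "squeeze" is the grip in N (left out, the last holds). Time passes only in rows, so rows that repeat a pose let the fingers close. It gives the time, the measured TCP pose, the force, the opening and the grip force at its end, in the units of the state.
- ctrl.read_state(): the state, without advancing time (a new reading comes with each control period).
- ctrl.camera(name): name is "scene" or "top"; returns a dict with "frame" (384x512x3 uint8, blue, green, red), "z_map" (384x512 float32, m along the optical axis (not along the pixel's ray), 0 where there is no reading), "vertical_fov" (degrees; the focal length in pixels is half the picture's height over the tangent of half this angle, whatever the lens; pixels are square), "cx", "cy" (the principal point, pixels), "k1" (the pictures are not rectified: a ray, as slopes to the right and down, at radius r is drawn at 1 + k1 r^2 times it, then the intrinsics apply), "R" (3x3) and "t" (3): a world point X has camera coordinates R X + t. Camera axes: x right, y down, z forward; pixel columns grow to the right and rows downward; lengths in m; the calibration is good to about 2 mm. A picture is of the moment at which its call begins.
- ctrl.job_done(): hands the job in; it is judged then, once.
The state is a dict: "time_s": time; "joint_pos": joint angles; "qd": joint speeds; "effort": joint torques, N m; "eef_pos": TCP position; "orientation": TCP orientation; "contact_force": force on the tool from outside, world axes, zero at the start; "torque": the same for the moment, N m; "opening": finger opening in m; "finger_force": force on a finger pad.
Only numpy, scipy, OpenCV 4.12 (cv2) and the standard library are available. Lean on these libraries where they do the work, as an engineer would, in place of code of your own. Each camera call takes 0.05 s, during which the arm holds its last target. There are 200 camera calls.

TASK

On the setting plate, push the loose steel flat bar sideways against the two pads of the rail, one end at a time: first press its right end (as the robot sees it) home on the right pad with about 10 newtons, then press its left end home on the left pad the same way, so that it lies flush along the rail. Then push its stud to slide it along the rail until its left end butts against the end stop, press it there with about 10 newtons too, and let go, leaving it flush with rail and stop. Keep every press gentle, never more than 30 newtons, and do not disturb the small gear and the tin that stand on the plate.

Things in the scene. Friction and masses are not known exactly. Their poses are not given: they have to be found in the camera images.
- plate: flat steel setting plate on four short legs behind the lathe, 420 x 190 mm, its top 75 mm above the bench. Origin on the plate's top surface, midway between the two pads along the rail (the plate reaches from x = -210 to +210 mm, y = -95 to +95 mm). x runs along the rail to the right (away from the stop), y towards the rail (away from the robot), z up. The rail is an aluminium bar 270 mm long (x = -135 to +135 mm), 20 mm wide and 24 mm high along the far edge, fixed
- left_pad: left steel contact pad on the robot's side of the rail, fixed, 50 mm long, 21 mm high, standing 21 mm proud of the rail. Origin in the middle of its contact face, at the level of the plate's top; in the plate's frame at x = -75, y = 50 mm; the contact face looks to -y. Axes as the plate's. It is rigid
- right_pad: right steel contact pad, the same as the left, at x = +75, y = 50 mm in the plate's frame; the bar is flush when it touches both pads (its centre line then lies 12.5 mm before their faces)
- stop: steel end stop block at the left of the rail, 24 x 44 x 22 mm, screwed to the plate and rigid, at a different place along x each time. Origin at the foot of the middle of its right face, which the bar's left end must meet; axes as the plate's
- bar: loose flat steel bar 240 x 25 x 20 mm (x, y, z), 0.5 to 0.75 kg, with an upright stud 12 mm thick amid its top (nut to z = 26, tip at z = 52 mm) to slide it along by; starts skewed up to 0.25 rad before the rail, its left end 25 to 75 mm off the stop. Origin amid its underside, x to its right end. Sliding, it drags with about 3 to 7 N, felt on top of what reaches pad or stop
- small_gear: small pale nylon gear, 28 mm across, 11 mm high, lying loose on the plate near the middle of its near edge; origin in the middle of its underside. Bystander
- tin: round tin with red lid, 57 mm across, 24 mm high, standing loose on the plate's near left corner; origin in the middle of its underside. Bystander

How it is judged:
By the outcome, as a careful person would: the job done as asked, in the order asked, and still so for the second after the job is handed in, with the robot touching nothing.
It also fails if it takes over 72 s, if anything falls off the work surface, if the arm or the gripper's body presses on something with over 40 N, if the wrist force passes 120 N, or if a joint passes its speed limit or range.

## Working session

There is one attempt and no reset: what is moved stays moved. The work goes in short steps, Python scripts to look and compute and a tool call to move; the robot and the scene stay as the last step left them, time stands still between calls to the robot, and variables do not carry over. Pictures are saved under pics/ and viewed, at most 10 in all, crops included, and the job is handed in when it is done.

Besides the shell and the picture viewer there is one more tool, called after ">>>" by a JSON object that holds its "method" and its "body". send_rows: Moves the arm, as the interface text tells. Its arguments: {"type":"object","properties":{"commands":{"type":"array","items":{"type":"array"}},"squeeze":{"type":"number"}},"required":["commands"]}

```bash
mkdir -p pics; ls; python3 - <<'E'
from plant import ctrl
import cv2,pickle
s=ctrl.read_state();print(s)
for n in("scene","top"):
    c=ctrl.camera(n);pickle.dump(c,open(n+".pkl","wb"));cv2.imwrite(f"pics/{n}0.png",c["frame"])
    print({k:c[k] for k in c if k not in("frame","z_map")})
E
```

```text
pics
{'time_s': 0.0, 'joint_pos': array([ 1.0067886 ,  0.333901  ,  0.03985453,  1.46629051, -0.01342049,
        1.3433133 , -0.0584985 ]), 'qd': array([-5.29092321e-05,  2.84640041e-04, -6.28415711e-05, -2.16546930e-03,
        2.53982973e-03, -1.52365439e-03,  9.62594625e-04]), 'effort': array([-7.05847051e-04, -6.58561921e+01,  1.36509586e+00, -4.05551469e+01,
        1.67547050e-02,  1.28298291e-02, -5.63374704e-05]), 'eef_pos': array([ 0.29114251, -0.5806237 ,  0.23041799]), 'orientation': array([[ 8.93908809e-01,  4.48248123e-01, -8.13037437e-04],
       [ 4.48248853e-01, -8.93907667e-01,  1.43166315e-03],
       [-8.50400757e-05, -1.64421940e-03, -9.99998645e-01]]), 'contact_force': array([-0.19085077,  1.16298337, -0.27403667]), 'torque': array([-0.03220856,  0.03046109,  0.05241231]), 'finger_force': 0.0, 'opening': 0.08548086815424863}
{'vertical_fov': 43.329623674430145, 'cx': 261.09827519986135, 'cy': 192.331213555311, 'k1': -0.0822714657368951, 'R': array([[ 0.99997204, -0.00729897,  0.00162655],
       [-0.0028786 , -0.57646518, -0.81711664],
       [ 0.00690176,  0.81708911, -0.57647008]]), 't': array([-0.52426604,  0.16633424,  0.81182948])}
{'vertical_fov': 55.05928673803722, 'cx': 255.96738367228025, 'cy': 191.41918373820107, 'k1': -0.04738702203619982, 'R': array([[ 0.01051581, -0.99991472,  0.00774364],
       [-0.99109485, -0.01145045, -0.13266457],
       [ 0.13274193, -0.00627961, -0.99113074]]), 't': array([0.16373711, 0.52970369, 0.87808523])}
```

View pics/scene0.png

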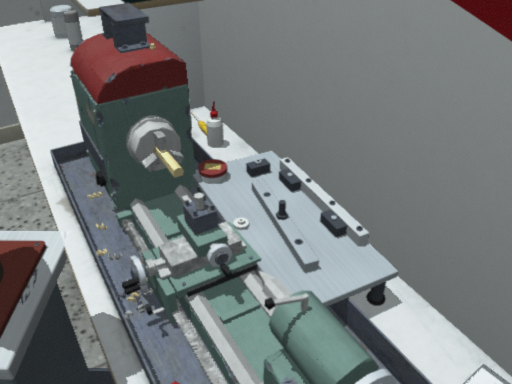

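View pics/top0.png

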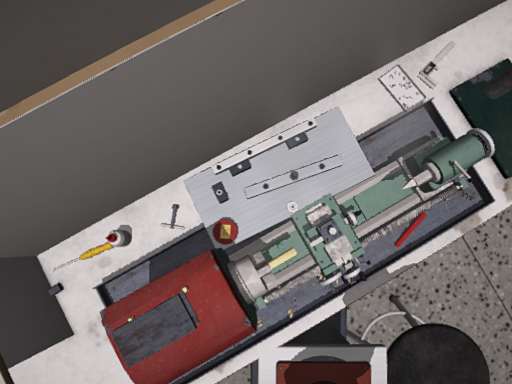

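The top picture shows the plate, with the rail at (265,145), pads at (240,168) and (297,140), and the stop at (221,191). The skewed bar runs from (247,193) to (340,160) with its stud at (293,176). The gear is at (292,206) and the tin at (226,230). The lathe stands on the robot's side. Next I fit these in world coordinates.

```bash
cat > h.py <<'E'
import numpy as np,cv2
def cloud(c):
    f=192/np.tan(np.radians(c["vertical_fov"]/2))
    K=np.array([[f,0,c["cx"]],[0,f,c["cy"]],[0,0,1]])
    v,u=np.mgrid[:384,:512]
    p=cv2.undistortPoints(np.stack([u.ravel(),v.ravel()],1).astype(float)[:,None],K,np.array([c["k1"],0,0,0.]))[:,0]
    z=c["z_map"].ravel().astype(float)
    P=(np.c_[p*z[:,None],z]-c["t"])@c["R"]
    return P.reshape(384,512,3)
E
python3 - <<'E'
import pickle,numpy as np,cv2
from h import *
for n in("top","scene"):
    c=pickle.load(open(n+".pkl","rb"));P=cloud(c);Z=P[...,2]
    pl=[(300,230),(340,145),(215,210)] if n=="top" else [(330,270),(240,190),(290,190)]
    print(n,[P[v,u].round(4) for u,v in pl])
    roi=np.zeros(Z.shape,bool)
    if n=="top": roi[100:250,180:380]=1
    else: roi[140:300,190:400]=1
    zp=np.median([P[v,u,2] for u,v in pl])
    m=(roi&(Z>zp+.007)&(Z<zp+.035)&(c["z_map"]>0)).astype(np.uint8)
    k,L,S,C=cv2.connectedComponentsWithStats(m,connectivity=4)
    for i in range(1,k):
        if S[i,4]<15: continue
        Q=P[L==i]; r=cv2.minAreaRect((Q[:,:2]*1000).astype(np.float32))
        print(C[i].round(),S[i,4],np.round(np.median(Q[:,2]),4),"c",np.round(r[0],1),"s",np.round(r[1],1),"a",round(r[2],2))
    st=roi&(Z>zp+.035)&(Z<zp+.06); print("high",st.sum(), P[st].mean(0) if st.any() else 0)
E
```

```text
top [array([0.4325, 0.066 , 0.0764]), array([ 0.6382, -0.0324,  0.0749]), array([0.4774, 0.2658, 0.0739])]
[238. 132.] 452 0.0956 c [664.1 208.7] s [  2.9 326.2] a 30.42
[265. 148.] 1467 0.0981 c [620.6 147.1] s [ 41.8 268.8] a 26.89
[293. 176.] 1112 0.0949 c [557.4  83.4] s [ 25.5 240.6] a 20.33
[219. 193.] 200 0.097 c [516.6 254.9] s [43.3 23. ] a 26.98
[292. 206.] 31 0.0839 c [486.9  85.3] s [14.8 14.9] a 45.22
[317. 214.] 402 0.1054 c [470.5  29.7] s [41.6 56. ] a 29.9
[225. 231.] 474 0.098 c [427.4 239.9] s [54.9 52.7] a 46.21
[339. 244.] 251 0.1061 c [393. -16.] s [35.9 55.7] a 29.32
high 987 [0.5272786  0.09164141 0.12657496]
scene [array([ 0.6313, -0.0291,  0.0738]), array([0.485 , 0.1895, 0.0736]), array([0.5805, 0.1826, 0.0781])]
[346. 185.] 1480 0.0945 c [664.7 209.4] s [  6.9 369.3] a 29.92
[322. 202.] 2065 0.0957 c [622.9 143.8] s [ 43.6 271.4] a 26.54
[192. 166.] 68 0.094 c [388.3 245.4] s [13.9  6. ] a 42.47
[213. 170.] 527 0.0967 c [430.7 236.3] s [56.6 56.1] a 76.92
[258. 166.] 282 0.0942 c [521.  250.6] s [45.6 25.5] a 26.19
[285. 226.] 1609 0.0934 c [559.8  81.2] s [ 27.  242.3] a 20.01
[241. 221.] 36 0.0846 c [490.5  83.6] s [12.9 15.1] a 13.6
[233. 239.] 382 0.1043 c [479.3  27. ] s [33.8 59.9] a 18.85
[197. 260.] 266 0.0956 c [428.7 -22.2] s [28.7 32.5] a 3.11
[224. 271.] 78 0.1063 c [468.  -58.6] s [10.5 31.7] a 48.95
high 2413 [0.57319005 0.07706495 0.12289269]
```

```bash
cat >> h.py <<'E'
X=np.array([.449,-.8935]);Y=np.array([.8935,.449]);O=np.array([.5588,.1136])
def pf(w): w=np.atleast_2d(w)[:,:2]-O; return 1000*np.c_[w@X,w@Y]
def st():
    from plant import ctrl
    s=ctrl.read_state();f=s["contact_force"];p=pf(s["eef_pos"])[0]
    print("t",round(s["time_s"],2),"plate xy",p.round(1),"z",round(s["eef_pos"][2]*1000,1),"F xyz",(f[:2]@X).round(1),(f[:2]@Y).round(1),f[2].round(1),"op",round(s["opening"],4))
E
python3 - <<'E'
import pickle
from h import *
st()
for n in("top","scene"):
    c=pickle.load(open(n+".pkl","rb"));P=cloud(c).reshape(-1,3);P=P[c["z_map"].ravel()>0]
    q=pf(P)
    for x0 in range(-200,480,40):
        print(x0,[int(1000*max(P[(abs(q[:,0]-x0)<20)&(abs(q[:,1]-y0)<20),2],default=0)) for y0 in range(-320,80,40)])
E
```

```text
t 0.1 plate xy [ 500.2 -550.9] z 230.5 F xyz 0.3 0.4 -0.4 op 0.0855
-200 [46, 21, 311, 323, 323, 322, 314, 102, 79, 79]
-160 [46, 42, 58, 227, 228, 212, 102, 102, 99, 104]
-120 [47, 19, 58, 181, 219, 172, 78, 79, 99, 101]
-80 [46, 19, 57, 65, 191, 63, 79, 79, 100, 102]
-40 [49, 67, 55, 64, 190, 77, 81, 98, 98, 97]
0 [47, 81, 109, 166, 177, 132, 88, 99, 103, 78]
40 [48, 116, 110, 166, 191, 134, 88, 128, 129, 98]
80 [48, 109, 108, 134, 140, 133, 83, 98, 98, 102]
120 [48, 66, 45, 63, 132, 65, 79, 98, 97, 78]
160 [47, 43, 46, 65, 55, 65, 80, 99, 95, 78]
200 [47, 46, 45, 63, 186, 64, 78, 78, 80, 78]
240 [46, 48, 42, 64, 195, 191, 66, 10, 62, 5]
280 [4, 47, 44, 135, 214, 214, 135, 11, 62, 4]
320 [4, 47, 44, 250, 244, 214, 135, 11, 63, 3]
360 [4, 48, 44, 141, 214, 214, 136, 10, 61, 5]
400 [4, 49, 47, 129, 216, 216, 131, 11, 63, 13]
440 [4, 48, 49, 48, 0, 48, 49, 49, 62, 15]
-200 [45, 144, 308, 320, 320, 321, 313, 99, 76, 75]
-160 [47, 42, 85, 225, 226, 214, 99, 99, 96, 102]
-120 [46, 17, 56, 215, 220, 202, 97, 80, 97, 101]
-80 [46, 17, 55, 62, 189, 0, 76, 76, 95, 99]
-40 [45, 61, 52, 62, 189, 0, 76, 87, 95, 96]
0 [45, 79, 105, 163, 174, 106, 86, 95, 95, 75]
40 [45, 115, 107, 132, 189, 163, 85, 113, 126, 96]
80 [46, 110, 107, 131, 139, 133, 82, 96, 97, 99]
120 [46, 65, 80, 75, 139, 123, 76, 95, 95, 93]
160 [46, 8, 43, 63, 54, 62, 76, 95, 95, 76]
200 [46, 43, 44, 64, 182, 51, 0, 76, 77, 77]
240 [0, 0, 43, 63, 193, 190, 0, 0, 60, 2]
280 [0, 0, 0, 133, 213, 212, 0, 0, 61, 2]
320 [0, 0, 0, 249, 243, 212, 0, 0, 60, 2]
360 [0, 0, 0, 0, 213, 213, 0, 0, 60, 0]
400 [0, 0, 0, 0, 215, 215, 0, 0, 0, 0]
440 [0, 0, 0, 0, 0, 0, 0, 0, 0, 0]
```

>>> {"method": "send_rows", "body": {"commands": [[255,[0,0,-0.2],[0,0,0]],[255,[0,0,-0.4],[0,0,0]],[255,[0.1,-0.09,-0.5],[0,0,0]],[255,[0.25,-0.22,-0.5],[0,0,0]],[255,[0.39,-0.34,-0.5],[0,0,0]],[255,[0.53,-0.46,-0.5],[0,0,0]],[255,[0.67,-0.58,-0.5],[0,0,0]],[255,[0.8,-0.7,-0.5],[0,0,0]],[255,[0.8,-0.7,-0.5],[0,0,0]]], "squeeze": 60}}

```text
time_s: 1.23
eef_pos: [0.4136, -0.2814, 0.3816]
orientation: [[0.891, 0.455, 0.001], [0.455, -0.891, 0.001], [0.001, -0.0, -1.0]]
contact_force: [-0.8, -0.1, -0.2]
opening: 0.0
finger_force: 0.0
```

```bash
python3 -c "
from h import *
st()"
```

```text
t 1.23 plate xy [ 287.7 -307.1] z 381.6 F xyz -0.2 -0.7 -0.2 op 0.0
```

>>> {"method": "send_rows", "body": {"commands": [[255,[0.15,-0.12,0],[0,0,0]],[255,[0.3,-0.25,0],[0,0,0]],[255,[0.45,-0.37,0],[0,0,0]],[255,[0.6,-0.5,0],[0,0,0]],[255,[0.75,-0.62,0],[0,0,0]],[255,[0.8,-0.68,0.15],[0,0,0]],[255,[0.8,-0.68,0.35],[0,0,0]],[255,[0.8,-0.68,0.55],[0,0,0]],[255,[0.8,-0.68,0.75],[0,0,0]],[255,[0.8,-0.68,0.8],[0,0,0]]]}}

```text
time_s: 2.48
eef_pos: [0.5325, 0.0031, 0.1377]
orientation: [[0.894, 0.447, -0.007], [0.447, -0.894, 0.0], [-0.006, -0.003, -1.0]]
contact_force: [-0.8, 0.2, 1.0]
opening: -0.0002
finger_force: 0.0
```

```bash
python3 -c "
from h import *
st()
from plant import ctrl
for n in('top','scene'): cv2.imwrite('pics/%s1.png'%n,ctrl.camera(n)['frame'])
a=cv2.imread('pics/top1.png')[100:250,170:370];b=cv2.imread('pics/scene1.png')[130:310,180:400]
cv2.imwrite('pics/a1.png',np.hstack([cv2.resize(a,(400,300)),cv2.resize(b,(390,320))[:300]]))
"
```

```text
t 2.48 plate xy [ 86.9 -73.1] z 137.7 F xyz -0.5 -0.7 1.0 op -0.0002
```

View pics/a1.png

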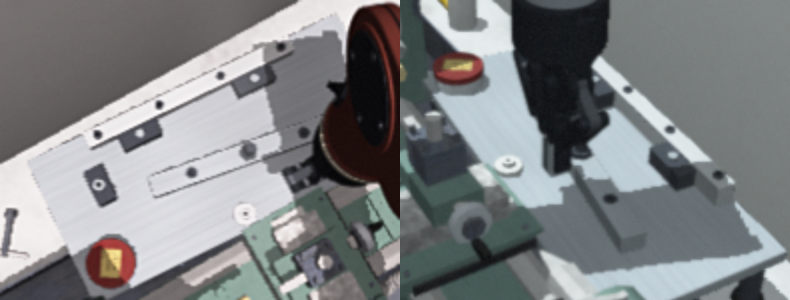

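The fingers stand just on the near side of the bar's right half, at about (555,160) in the right panel. The gear at (508,165) and the tin at (460,68) are clear. Now I lower and approach.

>>> {"method": "send_rows", "body": {"commands": [[255,[0,0,0.1],[0,0,0]],[255,[0,0,0.17],[0,0,0]],[255,[0.02,0,0.17],[0,0,0]],[255,[0.05,0,0.17],[0,0,0]],[255,[0.07,0,0.17],[0,0,0]],[255,[0.07,0,0.17],[0,0,0]]]}}

```text
time_s: 3.32
eef_pos: [0.5546, 0.0142, 0.0911]
orientation: [[0.894, 0.449, 0.001], [0.449, -0.894, 0.0], [0.001, 0.0, -1.0]]
contact_force: [-1.4, 0.1, -0.7]
opening: 0.0
finger_force: 0.0
```

```bash
python3 -c "
from h import *
st()"
```

```text
t 3.33 plate xy [ 87.  -48.4] z 91.1 F xyz -0.7 -1.2 -0.7 op 0.0
```

>>> {"method": "send_rows", "body": {"commands": [[255,[0.0,0,0.02],[0,0,0]],[255,[0.015,0,0.02],[0,0,0]],[255,[0.03,0,0.02],[0,0,0]],[255,[0.045,0,0.02],[0,0,0]],[255,[0.06,0,0.02],[0,0,0]],[255,[0.075,0,0.02],[0,0,0]],[255,[0.09,0,0.02],[0,0,0]],[255,[0.105,0,0.02],[0,0,0]],[255,[0.12,0,0.02],[0,0,0]],[255,[0.135,0,0.02],[0,0,0]]]}}

```text
time_s: 4.58
eef_pos: [0.5901, 0.0319, 0.0843]
orientation: [[0.894, 0.448, -0.0], [0.448, -0.894, 0.0], [-0.0, -0.0, -1.0]]
contact_force: [-1.0, -2.0, -1.4]
opening: 0.0002
finger_force: 0.8
```

```bash
python3 -c "
from h import *
st()"
```

```text
t 4.58 plate xy [87.  -8.7] z 84.3 F xyz 1.3 -1.7 -1.4 op 0.0002
```

>>> {"method": "send_rows", "body": {"commands": [[255,[0.01,0,0],[0,0,0]],[255,[0.02,0,0],[0,0,0]],[255,[0.03,0,0],[0,0,0]],[255,[0.04,0,0],[0,0,0]],[255,[0.05,0,0],[0,0,0]],[255,[0.05,0,0],[0,0,0]]]}}

```text
time_s: 5.32
eef_pos: [0.6036, 0.0388, 0.0844]
orientation: [[0.894, 0.448, 0.0], [0.448, -0.894, 0.0], [0.001, -0.0, -1.0]]
contact_force: [-0.5, -0.0, -1.0]
opening: 0.0001
finger_force: 0.1
```

```bash
cat > bar.py <<'E'
from h import *
from plant import ctrl
def bar():
    for n in("top","scene"):
        c=ctrl.camera(n);P=cloud(c);q=pf(P.reshape(-1,3)).reshape(384,512,2);Z=P[...,2]
        m=((Z>.087)&(Z<.1)&(c["z_map"]>0)&(q[...,1]<47.5)&(q[...,1]>-60)&(abs(q[...,0])<170)).astype(np.uint8)
        k,L,S,C=cv2.connectedComponentsWithStats(m,connectivity=4)
        for i in range(1,k):
            if S[i,4]>60:
                r=cv2.minAreaRect(q[L==i].astype(np.float32));print(n,S[i,4],"c",np.round(r[0],1),"s",np.round(r[1],1),"a",round(r[2],2))
    return c
E
python3 -c "
from bar import *
st();bar()"
```

```text
t 5.33 plate xy [87.   6.4] z 84.4 F xyz -0.2 -0.4 -1.0 op 0.0001
top 559 c [-28.9   5.6] s [133.4  25.5] a 13.24
top 166 c [-145.2   25.9] s [22.7 43.6] a 0.95
top 96 c [-157.3  -46.6] s [24.3 25.8] a 1.4
scene 194 c [-140.    26.1] s [25.7 42.3] a 0.29
scene 136 c [-154.6  -46. ] s [27.6 30.9] a 89.28
scene 686 c [-18.9   7.9] s [148.8  28.3] a 12.56
scene 478 c [112.9  22.2] s [66.7 50.2] a 1.06
```

>>> {"method": "send_rows", "body": {"commands": [[255,[-0.02,0,0],[0,0,0]],[255,[-0.02,0.04,0],[0,0,0]],[255,[-0.02,0.08,0],[0,0,0]],[255,[0,0.08,0],[0,0,0]],[255,[0.015,0.08,0],[0,0,0]],[255,[0.02,0.08,0],[0,0,0]],[255,[0.025,0.08,0],[0,0,0]],[255,[0.025,0.08,0],[0,0,0]]]}}

```text
time_s: 6.42
eef_pos: [0.6205, 0.0207, 0.0842]
orientation: [[0.894, 0.449, -0.0], [0.449, -0.894, 0.0], [-0.0, -0.0, -1.0]]
contact_force: [-1.4, -0.1, -0.3]
opening: 0.0001
finger_force: 0.5
```

```bash
python3 -c "
from h import *
st()"
```

```text
t 6.42 plate xy [110.7  13.4] z 84.2 F xyz -0.5 -1.3 -0.3 op 0.0001
```

>>> {"method": "send_rows", "body": {"commands": [[255,[0.003,0,0],[0,0,0]],[255,[0.006,0,0],[0,0,0]],[255,[0.006,0,0],[0,0,0]]]}}

```text
time_s: 6.8
eef_pos: [0.6214, 0.0209, 0.0841]
orientation: [[0.894, 0.448, -0.002], [0.448, -0.894, -0.001], [-0.002, -0.0, -1.0]]
contact_force: [-6.3, -1.2, 1.8]
opening: -0.0002
finger_force: 2.7
```

>>> {"method": "send_rows", "body": {"commands": [[255,[0.003,0,0],[0,0,0]],[255,[0.005,0,0],[0,0,0]],[255,[0.005,0,0],[0,0,0]]]}}

```text
time_s: 7.18
eef_pos: [0.6217, 0.0209, 0.0839]
orientation: [[0.894, 0.448, -0.004], [0.448, -0.894, -0.002], [-0.004, -0.0, -1.0]]
contact_force: [-11.1, -4.1, 5.6]
opening: -0.0
finger_force: 5.0
```

>>> {"method": "send_rows", "body": {"commands": [[255,[0.002,0,0],[0,0,0]],[255,[0.002,0,0],[0,0,0]],[255,[0.002,0,0],[0,0,0]]]}}

```text
time_s: 7.55
eef_pos: [0.6218, 0.021, 0.0838]
orientation: [[0.894, 0.448, -0.005], [0.448, -0.894, -0.002], [-0.005, -0.001, -1.0]]
contact_force: [-12.3, -4.0, 7.0]
opening: -0.0001
finger_force: 6.0
```

```bash
python3 -c "
from bar import *
st();bar()"
```

```text
t 7.55 plate xy [111.1  14.7] z 83.8 F xyz -1.9 -12.8 7.0 op -0.0001
top 690 c [-14.    9.4] s [163.2  25.2] a 14.14
top 161 c [-145.2   25.9] s [22.7 43.3] a 0.92
top 85 c [-157.3  -46.6] s [24.3 25.7] a 1.4
scene 189 c [-140.8   26. ] s [41.7 27.8] a 89.56
scene 133 c [-154.1  -45.8] s [30.6 27.8] a 0.3
scene 846 c [-5.5 12.1] s [175.3  28.2] a 13.86
scene 288 c [122.7  25.9] s [50.8 40. ] a 75.95
```

>>> {"method": "send_rows", "body": {"commands": [[255,[-0.06,0,0],[0,0,0]],[255,[-0.15,0,-0.1],[0,0,0]],[255,[-0.22,-0.1,-0.2],[0,0,0]],[255,[-0.22,-0.27,-0.2],[0,0,0]],[255,[-0.22,-0.45,-0.2],[0,0,0]],[255,[-0.22,-0.6,-0.2],[0,0,0]],[255,[-0.22,-0.62,-0.2],[0,0,0]],[255,[-0.22,-0.62,-0.1],[0,0,0]],[255,[-0.22,-0.62,0],[0,0,0]],[255,[-0.22,-0.62,0],[0,0,0]]]}}

```text
time_s: 8.9
eef_pos: [0.481, 0.1577, 0.0827]
orientation: [[0.894, 0.447, -0.003], [0.447, -0.894, -0.001], [-0.003, -0.001, -1.0]]
contact_force: [-0.3, -0.5, 0.2]
opening: -0.0002
finger_force: 0.0
```

```bash
python3 -c "
from bar import *
st();c=bar()
d=ctrl.camera('top')['frame']
cv2.imwrite('pics/a2.png',np.hstack([cv2.resize(d[100:250,170:370],(400,300)),cv2.resize(c['frame'][130:310,180:400],(390,320))[:300]]))
"
```

```text
t 8.9 plate xy [-74.3 -49.7] z 82.7 F xyz 0.3 -0.5 0.2 op -0.0002
top 335 c [96.9 36.4] s [87.1 24.7] a 13.34
top 171 c [-145.2   25.7] s [22.8 43.5] a 0.85
top 93 c [-157.3  -46.6] s [24.2 25.9] a 1.14
scene 104 c [-140.   32.] s [26.6 29.8] a 1.99
scene 117 c [-153.9  -47.5] s [24.6 32. ] a 89.56
scene 1365 c [27.7 19.3] s [238.8  28.4] a 13.48
scene 68 c [-66.8 -52.5] s [27.  12.4] a 43.28
```

View pics/a2.png

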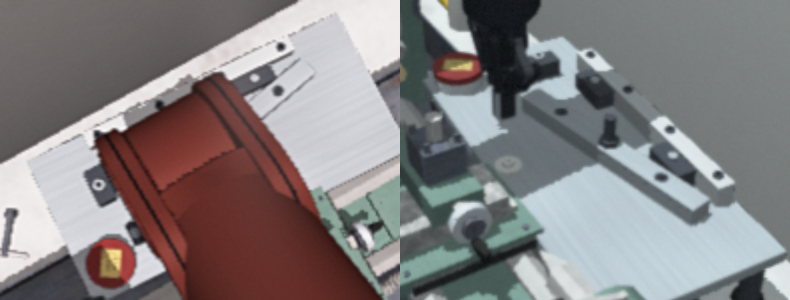

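Right panel: the finger tip at (505,105) is before the bar's left end. The bar is skewed about 13° with its right end at the right pad, and the stud is at (610,130). The gear and the tin are untouched. I push inboard first so that the right end stays on its pad while the bar swings round.

>>> {"method": "send_rows", "body": {"commands": [[255,[0.02,0.08,0],[0,0,0]],[255,[0.04,0.16,0],[0,0,0]],[255,[0.067,0.23,0],[0,0,0]],[255,[0.09,0.23,0],[0,0,0]],[255,[0.11,0.23,0],[0,0,0]],[255,[0.125,0.23,0],[0,0,0]],[255,[0.14,0.23,0],[0,0,0]],[255,[0.155,0.23,0],[0,0,0]],[255,[0.165,0.23,0],[0,0,0]],[255,[0.165,0.23,0],[0,0,0]]]}}

```text
time_s: 10.3
eef_pos: [0.5574, 0.1196, 0.0844]
orientation: [[0.894, 0.448, 0.001], [0.448, -0.894, 0.0], [0.001, -0.0, -1.0]]
contact_force: [-0.8, -0.3, 0.1]
opening: -0.0001
finger_force: 0.1
```

```bash
python3 -c "
from bar import *
st();c=bar()
"
```

```text
t 10.3 plate xy [-6.   1.4] z 84.4 F xyz -0.1 -0.9 0.1 op -0.0001
top 177 c [-62.7  20.1] s [61.9 25.6] a 6.59
top 167 c [-145.3   25.9] s [22.8 43.3] a 0.78
top 90 c [-157.3  -46.7] s [24.3 25.8] a 1.08
scene 137 c [-139.5   19.4] s [28.4 25.9] a 87.61
scene 136 c [-153.3  -46.4] s [26.8 33.3] a 83.96
scene 85 c [-68.6  14.1] s [41.8 14.2] a 3.81
scene 1036 c [66.5 30.4] s [168.4  50.3] a 11.99
```

>>> {"method": "send_rows", "body": {"commands": [[255,[0.007,0,0],[0,0,0]],[255,[0.014,0,0],[0,0,0]],[255,[0.021,0,0],[0,0,0]],[255,[0.028,0,0],[0,0,0]],[255,[0.032,0,0],[0,0,0]],[255,[0.032,0,0],[0,0,0]]]}}

```text
time_s: 11.15
eef_pos: [0.5657, 0.1238, 0.0843]
orientation: [[0.894, 0.448, 0.0], [0.448, -0.894, 0.0], [0.0, -0.0, -1.0]]
contact_force: [-2.6, 0.3, 0.9]
opening: 0.0001
finger_force: 1.0
```

```bash
python3 -c "
from bar import *
st();c=bar()
"
```

```text
t 11.15 plate xy [-6.  10.8] z 84.3 F xyz -1.4 -2.2 0.9 op 0.0001
top 180 c [-63.1  33. ] s [60.6 24.4] a 1.38
top 162 c [-145.2   25.8] s [22.8 43.5] a 0.91
top 92 c [-157.8  -46.6] s [23.4 25.7] a 0.88
scene 181 c [-139.9   25.9] s [26.3 40.8] a 0.87
scene 135 c [-154.7  -46. ] s [27.9 30.6] a 89.8
scene 1015 c [66.7 24.2] s [170.1  46.5] a 0.05
```

>>> {"method": "send_rows", "body": {"commands": [[255,[-0.03,0,0],[0,0,0]],[255,[-0.04,-0.08,0],[0,0,0]],[255,[-0.04,-0.16,0],[0,0,0]],[255,[-0.04,-0.23,0],[0,0,0]],[255,[-0.02,-0.23,0],[0,0,0]],[255,[-0.005,-0.23,0],[0,0,0]],[255,[0.002,-0.23,0],[0,0,0]],[255,[0.006,-0.23,0],[0,0,0]],[255,[0.006,-0.23,0],[0,0,0]]]}}

```text
time_s: 12.38
eef_pos: [0.5365, 0.1857, 0.0842]
orientation: [[0.894, 0.448, -0.0], [0.448, -0.894, -0.0], [-0.0, 0.0, -1.0]]
contact_force: [-0.8, -0.6, 0.4]
opening: 0.0001
finger_force: 0.3
```

>>> {"method": "send_rows", "body": {"commands": [[255,[0.003,0,0],[0,0,0]],[255,[0.003,0,0],[0,0,0]]]}}

```text
time_s: 12.62
eef_pos: [0.537, 0.1863, 0.0842]
orientation: [[0.894, 0.448, -0.0], [0.448, -0.894, -0.0], [-0.0, 0.0, -1.0]]
contact_force: [-0.6, -1.4, 0.4]
opening: 0.0002
finger_force: 0.8
```

>>> {"method": "send_rows", "body": {"commands": [[255,[0.002,0,0],[0,0,0]],[255,[0.002,0,0],[0,0,0]]]}}

```text
time_s: 12.88
eef_pos: [0.537, 0.1863, 0.0842]
orientation: [[0.894, 0.448, -0.001], [0.448, -0.894, -0.001], [-0.002, 0.0, -1.0]]
contact_force: [-4.6, -3.3, 2.4]
opening: 0.0003
finger_force: 2.6
```

>>> {"method": "send_rows", "body": {"commands": [[255,[0.003,0,0],[0,0,0]],[255,[0.004,0,0],[0,0,0]],[255,[0.004,0,0],[0,0,0]]]}}

```text
time_s: 13.25
eef_pos: [0.5371, 0.1863, 0.0841]
orientation: [[0.894, 0.448, -0.003], [0.448, -0.894, -0.002], [-0.004, 0.001, -1.0]]
contact_force: [-10.1, -5.7, 7.7]
opening: -0.0002
finger_force: 5.6
```

```bash
python3 -c "
from bar import *
st();c=bar()
"
```

```text
t 13.25 plate xy [-74.7  13.2] z 84.1 F xyz 0.6 -11.6 7.7 op -0.0002
top 308 c [109.9  35.6] s [23.7 73.9] a 89.81
top 128 c [-145.3   25.8] s [22.7 43.2] a 0.84
top 95 c [-157.7  -46.7] s [23.3 25.6] a 0.74
scene 111 c [-139.9   15.5] s [25.  22.1] a 8.33
scene 134 c [-153.9  -46.1] s [27.3 31.8] a 88.4
scene 1307 c [29.9 26. ] s [243.2  43.7] a 0.31
```

>>> {"method": "send_rows", "body": {"commands": [[255,[0.002,0,0],[0,0,0]],[255,[0.002,0,0],[0,0,0]]]}}

```text
time_s: 13.6
eef_pos: [0.537, 0.1863, 0.0841]
orientation: [[0.894, 0.448, -0.005], [0.448, -0.894, -0.003], [-0.005, 0.001, -1.0]]
contact_force: [-12.2, -6.5, 9.4]
opening: 0.0002
finger_force: 7.0
```

```bash
python3 -c "
from bar import *
st()
c=ctrl.camera('scene');P=cloud(c).reshape(-1,3);q=pf(P);m=(P[:,2]>.106)&(P[:,2]<.13)&(abs(q[:,0]-28)<30)&(abs(q[:,1]-37)<15)
print('stud',m.sum(),q[m].mean(0))
"
```

```text
t 13.6 plate xy [-74.8  13.2] z 84.1 F xyz 0.3 -13.9 9.4 op 0.0002
stud 84 [32.87706824 36.49071075]
```

>>> {"method": "send_rows", "body": {"commands": [[255,[-0.07,0,0],[0,0,0]],[255,[-0.1,0,-0.15],[0,0,0]],[255,[-0.1,0.15,-0.26],[0,0,0]],[255,[-0.05,0.33,-0.26],[0,0,0]],[255,[0.04,0.48,-0.26],[0,0,0]],[255,[0.073,0.49,-0.26],[0,0,0]],[255,[0.073,0.49,-0.15],[0,0,0]],[255,[0.073,0.49,-0.1],[0,0,0]],[255,[0.073,0.49,-0.1],[0,0,0]]]}}

```text
time_s: 14.78
eef_pos: [0.6236, 0.0667, 0.1134]
orientation: [[0.893, 0.449, -0.002], [0.449, -0.893, 0.0], [-0.002, -0.001, -1.0]]
contact_force: [-0.4, -0.0, 0.7]
opening: 0.0
finger_force: 0.0
```

```bash
python3 -c "
from bar import *
st();c=bar()
d=ctrl.camera('top')['frame']
cv2.imwrite('pics/a3.png',np.hstack([cv2.resize(d[100:250,170:370],(400,300)),cv2.resize(c['frame'][130:310,180:400],(390,320))[:300]]))
"
```

```text
t 14.78 plate xy [71.  36.9] z 113.4 F xyz -0.2 -0.4 0.7 op 0.0
top 629 c [ 4.4 35.7] s [ 23.3 195.7] a 89.94
top 167 c [-145.2   25.9] s [22.7 42.9] a 0.83
top 95 c [-157.3  -46.6] s [24.4 25.7] a 1.02
scene 197 c [-140.4   26.1] s [27.3 42.2] a 0.59
scene 131 c [-154.4  -45.8] s [27.5 30.8] a 88.59
scene 1275 c [30.6 36. ] s [ 24.4 241.8] a 89.53
```

View pics/a3.png

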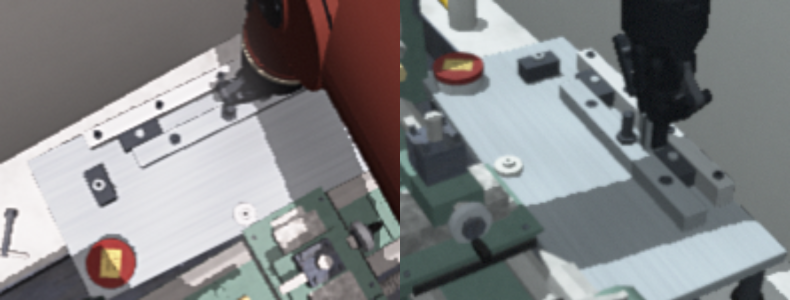

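The bar lies flush on both pads. The finger tip at (660,135) in the right panel stands just right of the stud at (628,125). Now I slide it left.

>>> {"method": "send_rows", "body": {"commands": [[255,[0,-0.02,0.013],[0,0,0]],[255,[0,-0.04,0.013],[0,0,0]],[255,[0,-0.055,0.013],[0,0,0]],[255,[0,-0.07,0.013],[0,0,0]],[255,[0,-0.085,0.013],[0,0,0]],[255,[0,-0.1,0.013],[0,0,0]],[255,[0,-0.115,0.013],[0,0,0]],[255,[0,-0.13,0.013],[0,0,0]],[255,[0,-0.14,0.013],[0,0,0]],[255,[0,-0.15,0.013],[0,0,0]]]}}

```text
time_s: 16.18
eef_pos: [0.6045, 0.1063, 0.1105]
orientation: [[0.894, 0.448, 0.0], [0.448, -0.894, -0.0], [0.0, 0.0, -1.0]]
contact_force: [1.5, -3.6, 0.6]
opening: 0.0003
finger_force: 1.5
```

```bash
python3 -c "
from bar import *
st();c=bar()
"
```

```text
t 16.18 plate xy [27.  37.6] z 110.5 F xyz 3.9 -0.2 0.6 op 0.0003
top 524 c [-34.5  35.8] s [161.6  23.5] a 0.06
top 170 c [-145.2   25.7] s [22.9 43.5] a 0.62
top 97 c [-157.4  -46.6] s [24.3 25.6] a 1.35
scene 193 c [-139.4   26.1] s [42. 27.] a 89.64
scene 135 c [-154.2  -46.2] s [27.1 30.7] a 88.83
scene 1184 c [ 8.1 35.7] s [ 24.7 241.3] a 89.6
```

>>> {"method": "send_rows", "body": {"commands": [[255,[0,-0.01,0],[0,0,0]],[255,[0,-0.02,0],[0,0,0]],[255,[0,-0.03,0],[0,0,0]],[255,[0,-0.036,0],[0,0,0]],[255,[0,-0.036,0],[0,0,0]]]}}

```text
time_s: 16.9
eef_pos: [0.5995, 0.1163, 0.1105]
orientation: [[0.894, 0.449, -0.0], [0.449, -0.894, 0.0], [0.0, -0.0, -1.0]]
contact_force: [1.4, -1.4, 0.6]
opening: 0.0001
finger_force: 0.8
```

>>> {"method": "send_rows", "body": {"commands": [[255,[0,-0.003,0],[0,0,0]],[255,[0,-0.006,0],[0,0,0]],[255,[0,-0.006,0],[0,0,0]]]}}

```text
time_s: 17.27
eef_pos: [0.5989, 0.1175, 0.1104]
orientation: [[0.894, 0.448, 0.0], [0.448, -0.894, 0.0], [0.0, -0.0, -1.0]]
contact_force: [1.9, -2.4, 0.9]
opening: -0.0
finger_force: 1.5
```

>>> {"method": "send_rows", "body": {"commands": [[255,[0,-0.003,0],[0,0,0]],[255,[0,-0.006,0],[0,0,0]],[255,[0,-0.006,0],[0,0,0]]]}}

```text
time_s: 17.65
eef_pos: [0.598, 0.1193, 0.1104]
orientation: [[0.894, 0.448, -0.0], [0.448, -0.894, 0.0], [-0.0, -0.0, -1.0]]
contact_force: [0.8, -3.2, 1.3]
opening: 0.0003
finger_force: 1.4
```

Still sliding at about 3 N of drag, so I creep on.

>>> {"method": "send_rows", "body": {"commands": [[255,[0,-0.003,0],[0,0,0]],[255,[0,-0.006,0],[0,0,0]],[255,[0,-0.006,0],[0,0,0]]]}}

```text
time_s: 18.02
eef_pos: [0.5972, 0.1209, 0.1104]
orientation: [[0.894, 0.448, -0.0], [0.448, -0.894, 0.0], [-0.0, -0.0, -1.0]]
contact_force: [1.6, -3.1, 1.9]
opening: 0.0002
finger_force: 1.4
```

>>> {"method": "send_rows", "body": {"commands": [[255,[0,-0.003,0],[0,0,0]],[255,[0,-0.006,0],[0,0,0]],[255,[0,-0.006,0],[0,0,0]]]}}

```text
time_s: 18.4
eef_pos: [0.5964, 0.1224, 0.1104]
orientation: [[0.894, 0.448, -0.0], [0.448, -0.894, 0.0], [-0.0, -0.0, -1.0]]
contact_force: [1.3, -2.9, 1.6]
opening: -0.0005
finger_force: 1.6
```

```bash
python3 -c "
from bar import *
st();c=bar()
"
```

```text
t 18.4 plate xy [ 9.  37.5] z 110.4 F xyz 3.2 -0.1 1.6 op -0.0005
top 680 c [-69.7  26. ] s [174.2  43.1] a 0.25
top 95 c [-157.8  -46.6] s [23.4 25.6] a 0.71
scene 1300 c [-20.7  26.1] s [265.3  42.6] a 0.02
scene 132 c [-154.   -46.1] s [27.3 31.7] a 89.98
```

Nearly there, as the bar and stop blobs have merged. I keep creeping.

>>> {"method": "send_rows", "body": {"commands": [[255,[0,-0.003,0],[0,0,0]],[255,[0,-0.006,0],[0,0,0]],[255,[0,-0.006,0],[0,0,0]]]}}

```text
time_s: 18.88
eef_pos: [0.5963, 0.1226, 0.1105]
orientation: [[0.894, 0.447, 0.001], [0.447, -0.894, -0.001], [0.0, 0.002, -1.0]]
contact_force: [3.4, -6.5, 1.0]
opening: -0.0001
finger_force: 3.7
```

>>> {"method": "send_rows", "body": {"commands": [[255,[0,-0.003,0],[0,0,0]],[255,[0,-0.005,0],[0,0,0]],[255,[0,-0.005,0],[0,0,0]]]}}

```text
time_s: 19.25
eef_pos: [0.5962, 0.1227, 0.1105]
orientation: [[0.895, 0.446, 0.002], [0.446, -0.895, -0.002], [0.0, 0.003, -1.0]]
contact_force: [4.6, -10.1, 0.7]
opening: -0.0002
finger_force: 5.4
```

>>> {"method": "send_rows", "body": {"commands": [[255,[0,-0.003,0],[0,0,0]],[255,[0,-0.004,0],[0,0,0]],[255,[0,-0.004,0],[0,0,0]],[255,[0,-0.004,0],[0,0,0]]]}}

```text
time_s: 19.75
eef_pos: [0.5961, 0.1228, 0.1106]
orientation: [[0.895, 0.445, 0.002], [0.445, -0.895, -0.003], [0.001, 0.004, -1.0]]
contact_force: [7.2, -12.1, 0.2]
opening: 0.0
finger_force: 6.7
```

```bash
python3 -c "
from bar import *
st()
"
```

```text
t 19.75 plate xy [ 8.5 37.4] z 110.6 F xyz 14.1 1.0 0.2 op 0.0
```

Pressed at 14 N, of which about 3–4 N is drag. Now I let go and move clear.

>>> {"method": "send_rows", "body": {"commands": [[255,[0,0.02,0],[0,0,0]],[255,[0,0.08,0],[0,0,0]],[255,[0,0.12,-0.1],[0,0,0]],[255,[0,0.2,-0.3],[0,0,0]],[255,[0,0.35,-0.45],[0,0,0]],[255,[0,0.55,-0.55],[0,0,0]],[255,[0,0.75,-0.55],[0,0,0]],[255,[0,0.9,-0.55],[0,0,0]],[255,[0,0.9,-0.55],[0,0,0]]]}}

```text
time_s: 20.88
eef_pos: [0.7158, -0.1212, 0.2735]
orientation: [[0.897, 0.442, -0.002], [0.442, -0.897, -0.001], [-0.002, 0.0, -1.0]]
contact_force: [0.1, 0.1, -0.1]
opening: -0.0002
finger_force: 0.0
```

```bash
python3 -c "
from bar import *
st();c=bar()
d=ctrl.camera('top')['frame']
cv2.imwrite('pics/a4.png',np.hstack([cv2.resize(d[120:220,190:330],(400,286)),cv2.resize(c['frame'][130:270,220:390],(390,321))[:286]]))
"
```

```text
t 20.88 plate xy [280.3  34.9] z 273.5 F xyz -0.0 0.1 -0.1 op -0.0002
top 1158 c [-25.2  26.3] s [263.2  42.9] a 0.19
top 92 c [-157.3  -46.6] s [24.3 25.6] a 1.55
scene 1310 c [-21.3  29.4] s [266.1  41.9] a 1.5
scene 137 c [-154.7  -45.8] s [27.6 30.4] a 87.93
```

View pics/a4.png

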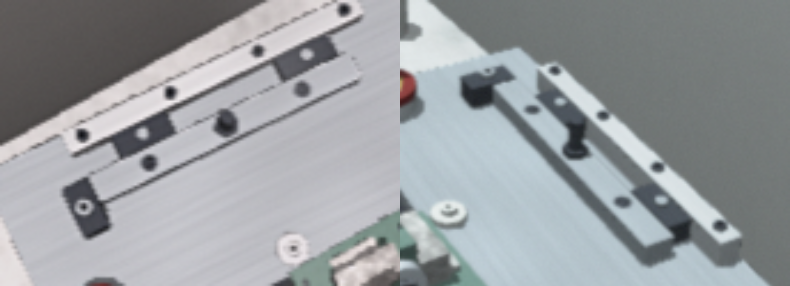

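The bar butts the stop at (100,195) and lies along both pads at (143,135) and (305,55). The gear is untouched. A quick numeric check of flushness against the rail:

```bash
python3 -c "
from bar import *
for n in('top','scene'):
    c=ctrl.camera(n);P=cloud(c).reshape(-1,3);q=pf(P)
    def edge(ylo,yhi,zl,far):
        o=[]
        for x in range(-100,101,8):
            m=(abs(q[:,0]-x)<4)&(P[:,2]>zl)&(P[:,2]<.103)&(q[:,1]>ylo)&(q[:,1]<yhi)
            if m.sum()>3 and not -35<x<15: o.append((x,np.percentile(q[m,1],95 if far else 5)))
        o=np.array(o);s,b=np.polyfit(o[:,0],o[:,1],1);return round(s*1000,1),round(b,1)
    print(n,'bar near edge mrad,y',edge(10,45,.09,0),'rail far edge',edge(60,100,.09,1))
"
```

```text
top bar near edge mrad,y (np.float64(0.1), np.float64(25.0)) rail far edge (np.float64(2.8), np.float64(88.7))
scene bar near edge mrad,y (np.float64(-5.9), np.float64(25.7)) rail far edge (np.float64(-7.9), np.float64(89.2))
```

Bar and rail are parallel within measuring error (2–3 mrad), so I hand the job in.

```bash
python3 -c "
from plant import ctrl
print(ctrl.job_done())"
```

```text
the job is handed in; nothing more can be done
None
```

The bar was pressed home on the right pad, then the left, then slid against the end stop (wrist force 13–14 N each, drag included), left flush with rail and stop as far as the cameras show, gear and tin undisturbed; the job is handed in at about 21 s.

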